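Drift the pump cover's nut strip into line and fit the bolt

ROBOT

A 6-joint arm with a two-finger parallel gripper is mounted at the origin on the work surface. World frame = base frame: x ahead of the robot, y to its left, z up, the work surface at z = 0. Lengths are in m, angles in rad, forces in N, time in s.
With the tool pointing down it reaches from about 0.35 to 0.975 m from the base axis. Payload 4.9 kg.
Tool frame: the origin (TCP) lies midway between the tips of the shut fingers; the grasp point (between the pads) lies 19 mm behind it; z points along the fingers, y is the direction in which the jaws open and shut (so a half turn about z gives the same grasp; the last joint's range is limited). The gripper opens to 85 mm and grips with 20 to 120 N. Pads are 22 mm wide; open, the fingers measure 114 mm over their backs; the gripper's body (76 mm by 85 mm) begins 54 mm behind the grasp point. The pads swing forward as they close: fully open they stand 13 mm farther back than shut.
Start: joints at [-1.315, 0.053, 1.613, -0, 1.476, -0.119], TCP at [0.229, -0.582, 0.231] pointing down, gripper open.
Joint ranges: [-3.01, 3.01], [-1.01, 2.22], [0.06, 2.58], [-1.02, 4.17], [0.09, 2.62], [-3.14, 3.14]. Speed limits (rad/s): [2.57, 2.57, 3.14, 3.14, 3.14, 3.14].

INTERFACE

Orientations are given as a rotation vector (axis times angle).
In Python, from station import ctrl gives the robot as it stands.
- The arm moves only by the tool play_rows, never from a script. Its argument "motion" is a list that holds one entry, the list of rows, each a list of 7 numbers: the closure, from -1 (fully open) to 1 (shut), then the shift along the tool's x, y, z in cm, then the turn, a rotation vector about the tool's x, y, z in degrees. A call has 1 to 20 rows; each row is the pose to reach, as a shift and turn from the pose measured when the call began, along the tool's axes at that moment; what a row does not reach only later rows make up. A row lasts 1/8 s, in which the tool goes at most 62.5 mm and 10.7 degrees, less where a joint would pass 70% of its speed; a pose out of reach is approached as far as the arm can. A call with a gripper value outside its range is refused whole. The fingers move at their own pace and stop on an object; "newtons" is the grip in N (left out, the last holds). Time passes only in rows, so rows that repeat a pose let the fingers close. It gives the time, the measured TCP pose, the force and the opening at its end, in the units of the state.
- ctrl.get_obs(): the state, without advancing time (a new reading comes with each control period).
- ctrl.get_image(name): name is "scene" or "top"; returns a dict with "color" (420x560x3 uint8, red, green, blue), "mtx" (3x3 intrinsics, pixels), "D" ([k1, k2, p1, p2, k3] as OpenCV has them; the pictures are not rectified), "T" (4x4, takes a point from camera to world coordinates). Camera axes: x right, y up, looking along -z (the intrinsics and any distortion apply to the point x, -y, -z); pixel columns grow to the right and rows downward; lengths in m; the calibration is good to about 2 mm. A picture is of the moment at which its call begins. There is no depth.
- ctrl.finish_job(): hands the job in, once; it reports no verdict.
The state is a dict: "t": time; "q": joint angles; "dq": joint speeds; "effort": joint torques, N m; "tool_pos": TCP position; "tool_rot": TCP orientation; "contact_force": force on the tool from outside, world axes, zero at the start; "wrist_torque": the same for the moment, N m; "opening": finger opening in m.
Only numpy, scipy, OpenCV 4.12 (cv2) and the standard library are available. Lean on these libraries where they do the work, as an engineer would, in place of code of your own. Each camera call takes 0.05 s, during which the arm holds its last target.

TASK

The brass strip under the steel cover of the booster pump has been thrown to one side or the other by its toggle, so its holes no longer line up with the cover's. Take the red-handled drift pin from the wooden block, feel gently for the strip's hole through the larger cover hole, draw the strip into line and push the pin fully home until its collar sits on the cover; then, leaving the pin there, fit the black bolt fully home in the other hole. Never force either one hard against the pump (keep well below 40 N), and leave the other things on the shelf alone.

Things in the scene. Friction and masses are not known exactly. Their poses are not given: they have to be found in the camera images.
- housing: fixed grey terminal housing of a booster pump (blue finned barrel on its +y end), 100 (x) x 160 (y) x 66 mm high with its steel cover; origin under its centre on the shelf, y along the row of the two holes. The cover is 6 mm thick, screwed down, top at 66 mm
- strip_seat (a point): fixed point of the housing, 8 mm below the cover's top: middle of the top face of a 6 mm brass strip if it were in line. Its two 12 mm holes are 80 mm apart. The strip itself is not measured: an over-centre toggle weight has thrown it 7 mm to one side or the other along the housing's y, its only motion (about 3 N push it outwards there, none in line); it does not give downwards. 45 mm of empty space lies below its holes
- drift_hole (a point): centre of the 17 mm round hole in the cover (at housing y = -40 mm, the end away from the blue barrel), at the cover's top face; for the drift pin; z up, y as the housing's
- bolt_hole (a point): centre of the 12 mm round hole in the cover (at housing y = +40 mm, next to the blue barrel), at the cover's top face; for the bolt
- holder: fixed wooden block 70 (x) x 130 (y) x 55 mm with two 18 mm holes 70 mm apart along its y, in which the drift pin and the bolt stand, either in either hole; origin under its centre
- drift: loose steel drift pin, about 120 g, upright, 90 mm long; origin at the centre of its tip's end face, z up along its axis. Diameter 5 mm at the tip growing to 10 mm at 27 mm, plain to 37 mm, flaring to 14.8 mm at 40 mm; stop collar 24 mm wide from 45 to 50 mm; red square grip 16 x 16 mm (faces along x and y) from 50 to 90 mm
- bolt: loose plain-shank push-in bolt (no thread, no turning), about 120 g, upright, 90 mm long; origin at the centre of its foot's end face, z up. Shank 9.6 mm diameter, foot chamfered to 7 mm over the first 4 mm; round black 24 mm collar from 45 to 50 mm; above it a black square grip 16 x 16 mm with faces along its x and y, from 50 to 90 mm
- spray: bystander: turquoise trigger spray bottle, 76 mm wide, 200 mm tall; origin under its centre
- jar: bystander: clear closed jar with a red screw-top lid, 90 mm wide, 130 mm tall; origin under its centre
- brush: bystander: white plastic bottle brush lying down, about 280 mm long; origin under its centre
- wrench: bystander: steel wrench lying flat; origin under its centre
- tray: bystander: grey tray 100 x 140 x 30 mm with one washer in it; origin under its centre
- detergent: bystander: white bottle with a blue cap, 80 mm wide, 200 mm tall; origin under its centre

How it is judged:
By the outcome, as a careful person would: the job done as asked, in the order asked, and still so for the second after the job is handed in, with the robot touching nothing.
It also fails if it takes over 58 s, if anything falls off the work surface, if the arm or the gripper's body presses on something with over 40 N, if the wrist force passes 120 N, or if a joint passes its speed limit or range.

## Working session

There is one attempt and no reset: what is moved stays moved. The work goes in short steps, Python scripts to look and compute and a tool call to move; the robot and the scene stay as the last step left them, time stands still between calls to the robot, and variables do not carry over. Pictures are saved under pics/ and viewed, and the job is handed in when it is done.

Besides the shell and the picture viewer there is one more tool, called after "Call:" as name(argument=value, ...) on one line, values as JSON. play_rows: Moves the arm, as the interface text tells. Its arguments: {"type":"object","properties":{"motion":{"type":"array"},"newtons":{"type":"number"}},"required":["motion"]}

```bash
ls; mkdir -p pics; python3 - <<'E'
from station import ctrl
import cv2,numpy as np,pickle
o=ctrl.get_obs();print({k:np.round(v,3) for k,v in o.items()})
for n in("scene","top"):
    d=ctrl.get_image(n);pickle.dump(d,open(f"pics/{n}0.pkl","wb"))
    cv2.imwrite(f"pics/{n}0.png",d["color"][:,:,::-1]);print(n,d["mtx"],d["D"],np.round(d["T"],3))
E
```

```text
pics
{'t': np.float64(0.0), 'q': array([-1.315,  0.053,  1.614,  0.   ,  1.476, -0.119]), 'dq': array([ 0.   , -0.001, -0.   ,  0.001,  0.   ,  0.001]), 'effort': array([ 2.0000e-03, -3.9368e+01, -3.7017e+01,  0.0000e+00,  7.0000e-03,
       -0.0000e+00]), 'tool_pos': array([ 0.229, -0.581,  0.23 ]), 'tool_rot': array([-3.085, -0.585,  0.   ]), 'contact_force': array([ 0.262,  0.418, -0.669]), 'wrist_torque': array([-0.   , -0.006, -0.014]), 'opening': np.float64(0.085)}
scene [[511.22910416   0.         278.10199348]
 [  0.         511.22910416 212.81099728]
 [  0.           0.           1.        ]] [0.03044738 0.         0.         0.         0.        ] [[-2.600e-02 -8.400e-01  5.410e-01  1.320e+00]
 [ 1.000e+00 -3.000e-02  1.000e-03  9.800e-02]
 [ 1.600e-02  5.410e-01  8.410e-01  1.324e+00]
 [ 0.000e+00  0.000e+00  0.000e+00  1.000e+00]]
top [[531.69113075   0.         279.95606349]
 [  0.         531.69113075 209.01588037]
 [  0.           0.           1.        ]] [0.01515477 0.         0.         0.         0.        ] [[ 0.029  0.996 -0.085  0.391]
 [-1.     0.03   0.007  0.094]
 [ 0.009  0.085  0.996  1.747]
 [ 0.     0.     0.     1.   ]]
```

View pics/scene0.png

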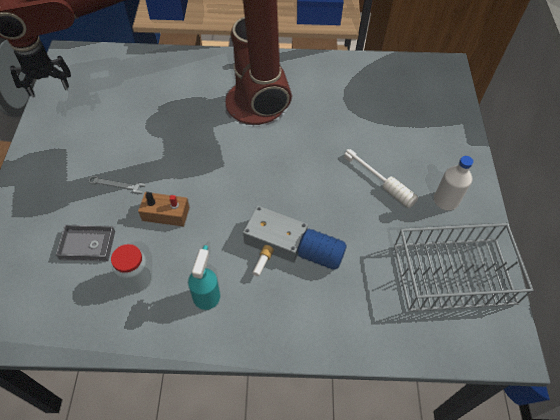

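View pics/top0.png

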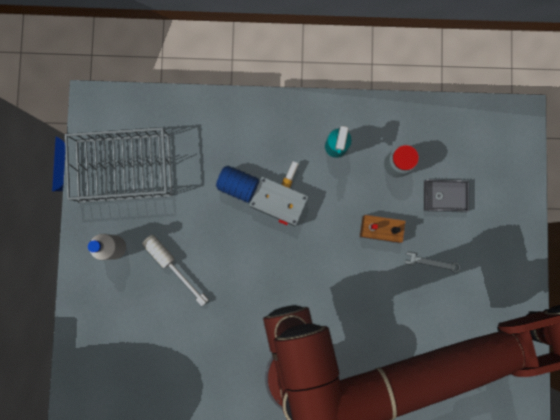

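Both views show the housing (scene ≈ (275,230), top ≈ (280,200)), with the blue barrel on the +y side. The holder is at scene ≈ (164,208), top ≈ (384,228). I'll zoom in on both.

```bash
cat > h.py <<'E'
import cv2,numpy as np
def ray(d,uv):
    uv=np.array(uv,float).reshape(-1,1,2)
    n=cv2.undistortPoints(uv,np.array(d["mtx"]),np.array(d["D"]))[:,0]
    v=np.c_[n[:,0],-n[:,1],-np.ones(len(n))]@d["T"][:3,:3].T
    return d["T"][:3,3],v
def onz(d,uv,z):
    o,v=ray(d,uv);return o+v*((z-o[2])/v[:,2])[:,None]
def proj(d,P):
    P=np.atleast_2d(P);T=d["T"];c=(P-T[:3,3])@T[:3,:3];c=c*[1,-1,-1]
    return cv2.projectPoints(c,np.zeros(3),np.zeros(3),np.array(d["mtx"]),np.array(d["D"]))[0][:,0]
def crop(d,x,y,w,h,s,fn):
    cv2.imwrite(fn,cv2.resize(d["color"][y:y+h,x:x+w,::-1],None,fx=s,fy=s,interpolation=cv2.INTER_CUBIC))
E
python3 - <<'E'
import pickle;from h import *
s=pickle.load(open("pics/scene0.pkl","rb"));t=pickle.load(open("pics/top0.pkl","rb"))
crop(s,235,195,80,60,10,"pics/s_h.png");crop(t,240,165,80,60,10,"pics/t_h.png")
crop(s,125,180,80,60,10,"pics/s_w.png");crop(t,345,200,80,60,10,"pics/t_w.png")
E
```

```text
(no output)
```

View pics/s_h.png

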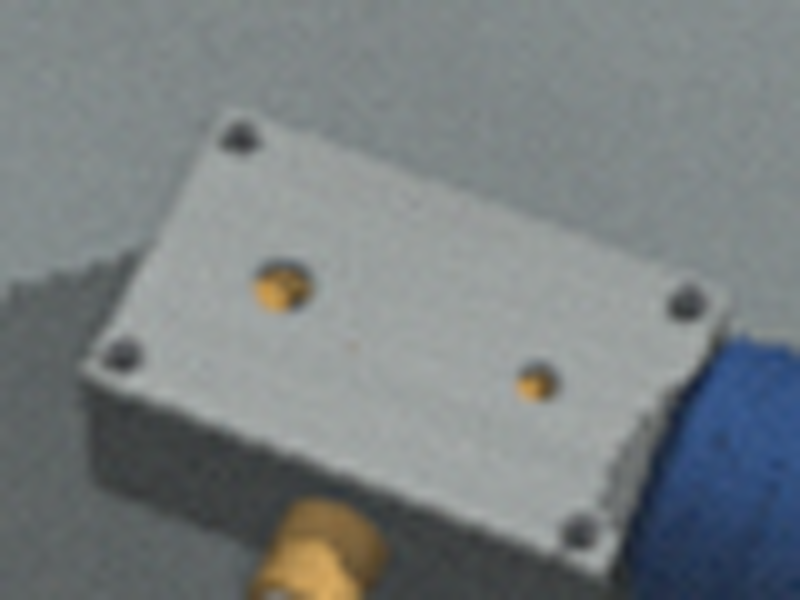

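View pics/t_h.png

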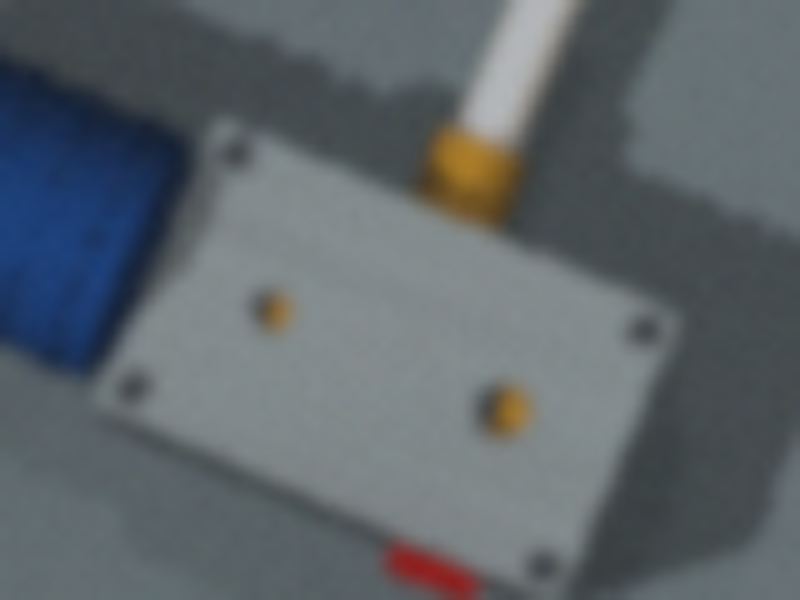

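View pics/s_w.png

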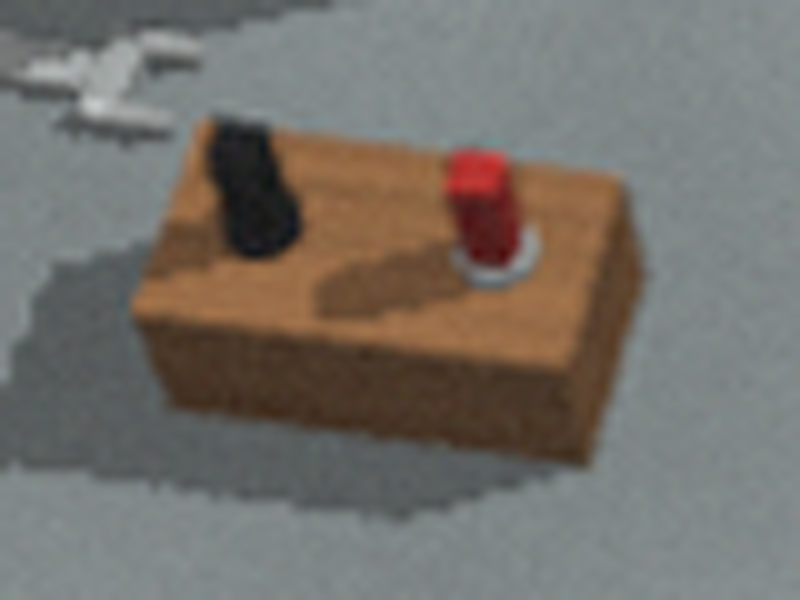

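View pics/t_w.png

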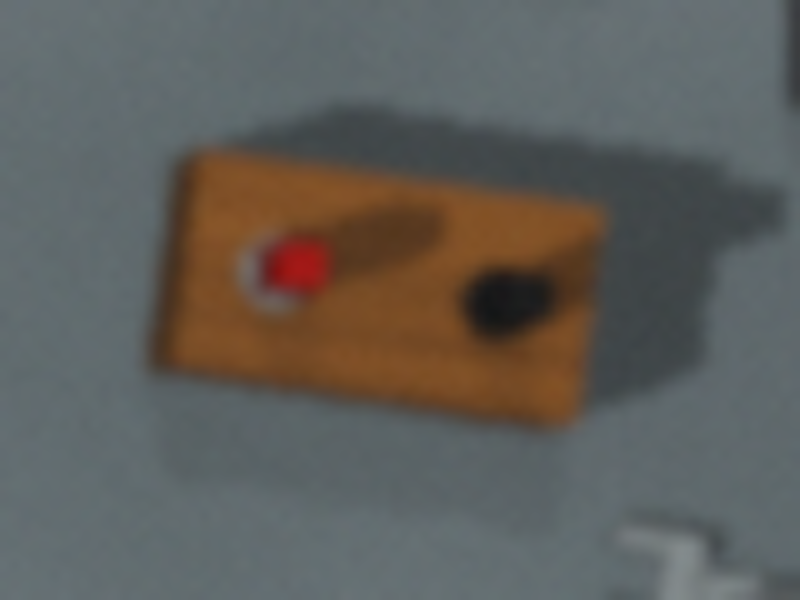

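```bash
python3 - <<'E'
import pickle;from h import *
for n in("scene","top"):
    d=pickle.load(open(f"pics/{n}0.pkl","rb"))
    x,y=(235,195) if n=="scene" else (240,165)
    c=d["color"][y:y+60,x:x+80].astype(float)
    up=cv2.resize(c,None,fx=10,fy=10,interpolation=cv2.INTER_CUBIC)
    seeds=dict(d=(283,285),b=(537,383),s1=(240,137),s2=(122,355),s3=(686,303),s4=(580,530)) if n=="scene" else dict(d=(503,410),b=(272,310),s1=(235,152),s2=(133,386),s3=(643,329),s4=(543,567))
    out={}
    for k,(u,v) in seeds.items():
        r=42 if k in"db" else 26
        w=up[max(0,v-r):v+r,max(0,u-r):u+r]
        bg=np.median(up[200:400,350:450].reshape(-1,3),0)
        dist=np.linalg.norm(w-bg,axis=2); wt=np.clip(dist-35,0,60)
        if k in "db": wt=(dist>40)*1.
        yy,xx=np.mgrid[:w.shape[0],:w.shape[1]]
        U=(wt*xx).sum()/wt.sum()+max(0,u-r);V=(wt*yy).sum()/wt.sum()+max(0,v-r)
        px=(x+(U+.5)/10-.5,y+(V+.5)/10-.5)
        out[k]=onz(d,px,.066)[0,:2]
        print(n,k,np.round((U,V),1),np.round(out[k]*1000,1),int((wt>0).sum()))
    print("dist holes",np.linalg.norm(out["b"]-out["d"]),"screw ctr",np.mean([out[k] for k in("s1","s2","s3","s4")],0),"hole ctr",(out["d"]+out["b"])/2, "ang",np.degrees(np.arctan2(*(out["b"]-out["d"])[::-1])))
    if n=="scene": L=[("s1","s3"),("s2","s4")]
    else: L=[("s4","s2"),("s3","s1")]
    for a,b in L: print(np.degrees(np.arctan2(*(out[b]-out[a])[::-1])),np.linalg.norm(out[b]-out[a]))
E
```

```text
scene d [284.4 284.5] [546.3  53.9] 2817
scene b [539.3 381.5] [576.2 128. ] 1492
scene s1 [239.7 138.4] [496.4  38.7] 1554
scene s2 [119.9 355.8] [571.9   7.9] 1736
scene s3 [687.1 304.4] [548.9 170.3] 1676
scene s4 [578.9 533.7] [625.3 139.9] 1851
dist holes 0.07989768660235096 screw ctr [0.56064301 0.08919639] hole ctr [0.56127119 0.09098054] ang 68.04105486606147
68.25266292305007 0.14171555821626
67.96096291934035 0.14235839787838087
top d [500.2 411.3] [545.4  52.9] 2665
top b [269.2 310.2] [575.5 127.2] 1292
top s1 [232.8 149.7] [626.5 140.4] 2388
top s2 [129.4 388.2] [549.3 170.8] 1944
top s3 [649.9 328.3] [573.3   6. ] 1840
top s4 [544.8 572.9] [494.4  37.4] 2038
dist holes 0.08015420389789794 screw ctr [0.56087784 0.08864786] hole ctr [0.56043264 0.09006396] ang 67.97216812113291
67.6619146696466 0.14425509335947012
68.38851998685173 0.1445575764318824
```

```bash
python3 - <<'E'
import pickle;from h import *
s=pickle.load(open("pics/scene0.pkl","rb"));t=pickle.load(open("pics/top0.pkl","rb"))
a=[]
for d,x,y in((s,164,190),(s,140,187),(t,364,216),(t,386,219)):
    crop(d,x,y,22,20,18,"/tmp/a.png");a.append(cv2.imread("/tmp/a.png"))
cv2.imwrite("pics/pins.png",np.vstack([np.hstack(a[:2]),np.hstack(a[2:])])[:,:])
P=[]
for n,d in(("scene",s),("top",t)):
    c=d["color"].astype(int);red=(c[...,0]>90)&(c[...,1]<60)&(c[...,2]<60)
    x,y,w,h=(160,185,30,30) if n=="scene" else (360,215,30,30)
    v,u=np.nonzero(red[y:y+h,x:x+w]);v+=y;u+=x;print(n,len(u),u.min(),u.max(),v.min(),v.max(),u.mean(),v.mean())
    print(onz(d,(u.mean(),v.mean()),.1))
# holder corners (crop coords)
for d,x,y,L in((s,125,180,[(205,122),(622,180),(572,370),(135,315)]),(t,345,200,[(205,150),(605,207),(572,428),(172,372)])):
    print(np.round(onz(d,[(x+U/10,y+V/10) for U,V in L],.055)*1000,1).tolist())
E
```

```text
scene 34 170 176 196 204 173.23529411764707 198.97058823529412
[[ 0.49515208 -0.20678352  0.1       ]]
top 58 363 388 221 229 375.9655172413793 225.32758620689654
[[ 0.48900911 -0.21611403  0.1       ]]
[[443.4, -304.2, 55.0], [459.8, -176.9, 55.0], [527.4, -183.3, 55.0], [512.9, -313.1, 55.0]]
[[523.7, -190.7, 55.0], [509.3, -318.7, 55.0], [438.5, -308.8, 55.0], [452.6, -181.3, 55.0]]
```

View pics/pins.png

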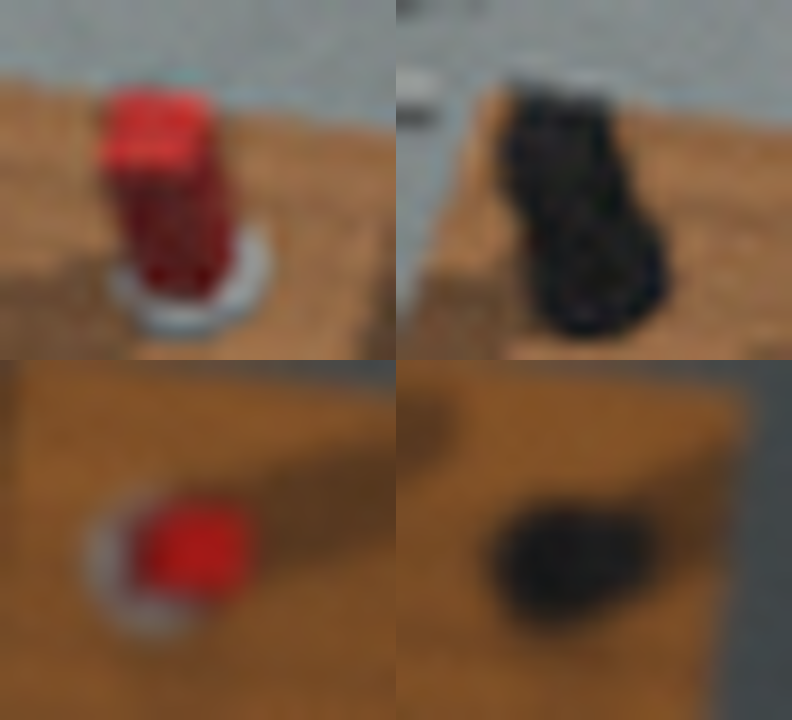

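```bash
cat >> h.py <<'E'
def tri(obs):
    A=np.zeros((3,3));b=np.zeros(3);R=[]
    for d,uv in obs:
        o,v=ray(d,[uv]);v=v[0]/np.linalg.norm(v[0]);M=np.eye(3)-np.outer(v,v);A+=M;b+=M@o
    X=np.linalg.solve(A,b)
    return X,[np.round(proj(d,X)[0]-uv,2).tolist() for d,uv in obs]
E
python3 - <<'E'
import pickle;from h import *
s=pickle.load(open("pics/scene0.pkl","rb"));t=pickle.load(open("pics/top0.pkl","rb"))
f=lambda x,y,U,V,k:(x+(U+.5)/k-.5,y+(V+.5)/k-.5)
# red top corners in scene
L=[(118,92),(212,95),(203,165),(103,160)]
W=onz(s,[f(164,190,U,V,18) for U,V in L],.1);print("drift top scene",np.round(W*1000,1).tolist(),W.mean(0))
for i in range(4):
    e=W[(i+1)%4]-W[i];print(np.degrees(np.arctan2(e[1],e[0])),np.linalg.norm(e))
# top-view bright red centroid
def up(d,x,y,w,h,k): return cv2.resize(d["color"][y:y+h,x:x+w].astype(np.float32),None,fx=k,fy=k,interpolation=cv2.INTER_CUBIC)
w=up(t,364,216,22,20,18)[60:,60:300];m=(w[...,0]-w[...,1])>85; m&=w[...,1]<50
print(m.sum(), 93**2);v,u=np.nonzero(m);r=cv2.minAreaRect(np.c_[u,v].astype(np.float32));print(r)
ct=f(364,216,u.mean()+60,v.mean()+60,18);print("drift top topview",ct,onz(t,ct,.1))
cs=f(164,190,*np.mean(L,0),18);print(tri([(s,cs),(t,ct)]))
# wood masks
for n,d,x,y in(("s",s,125,180),("t",t,345,200)):
    w=up(d,x,y,80,60,10);hsv=cv2.cvtColor((np.clip(w,0,255)/255).astype(np.float32),cv2.COLOR_RGB2HSV)
    m=((w[...,0]-w[...,2])>25).astype(np.uint8)
    if n=="s": m&=(w.sum(2)>0).astype(np.uint8)
    m=cv2.morphologyEx(m,cv2.MORPH_CLOSE,np.ones((25,25)));cs_=max(cv2.findContours(m,0,1)[0],key=cv2.contourArea)
    h=cv2.approxPolyDP(cv2.convexHull(cs_),15,True)[:,0];print(n,h.tolist(),[np.round(onz(d,[f(x,y,*p,10)],.055)[0]*1000,1).tolist() for p in h])
    # dark bolt mask
    dk=(w.max(2)<45).astype(np.uint8)
    for c in cv2.findContours(dk,0,1)[0]:
        if cv2.contourArea(c)>800: print("dark",cv2.boundingRect(c),cv2.contourArea(c))
E
```

```text
drift top scene [[480.4, -217.9, 100.0], [480.4, -202.8, 100.0], [494.0, -202.4, 100.0], [493.7, -218.5, 100.0]] [ 0.48710553 -0.21040279  0.1       ]
89.92234427257577 0.015111826532381663
1.6538928246142082 0.013647790409974648
-91.33037045461484 0.016049684221607862
177.67475702407216 0.01330090872531241
6881 8649
((136.44345092773438, 129.6877899169922), (98.07935333251953, 81.43154907226562), 2.7263107299804688)
drift top topview (np.float64(374.53820907813787), np.float64(226.1135614978443)) [[ 0.48643533 -0.2117147   0.1       ]]
(array([ 0.48643228, -0.21127685,  0.09902147]), [[-0.22, -0.01], [-0.2, 0.01]])
s [[195, 125], [618, 175], [640, 292], [586, 460], [177, 404], [130, 302]] [[443.0, -308.6, 55.0], [456.5, -179.9, 55.0], [498.0, -168.3, 55.0], [556.4, -176.8, 55.0], [541.6, -297.3, 55.0], [506.9, -317.0, 55.0]]
dark (213, 128, 85, 129) 7280.0
t [[184, 165], [235, 149], [599, 205], [580, 413], [546, 427], [158, 363]] [[520.1, -182.6, 55.0], [525.7, -198.8, 55.0], [511.3, -315.3, 55.0], [444.8, -309.9, 55.0], [440.0, -299.1, 55.0], [456.7, -175.3, 55.0]]
dark (470, 276, 80, 57) 3356.0
```

```bash
cat > rel.py <<'E'
import sys,numpy as np
from scipy.spatial.transform import Rotation as R
from station import ctrl
def down(jaw):  # jaw angle deg: tool y direction in world
    a=np.radians(jaw);y=np.array([np.cos(a),np.sin(a),0]);z=np.array([0,0,-1.]);return R.from_matrix(np.c_[np.cross(y,z),y,z])
def rel(p,jaw,o=None):
    o=o or ctrl.get_obs();c=R.from_rotvec(o["tool_rot"])
    return np.round(c.inv().apply(np.array(p)-o["tool_pos"])*100,2).tolist(),np.round((c.inv()*down(jaw)).as_rotvec(degrees=True),2).tolist()
if __name__=="__main__":
    o=ctrl.get_obs();print("t",o["t"],np.round(o["tool_pos"],4),np.round(o["tool_rot"],3),np.round(o["contact_force"],1),np.round(o["opening"],4))
    for a in sys.argv[1:]:
        x=[float(v) for v in a.split(",")];print(a,*rel(x[:3],x[3],o))
E
python3 rel.py 0.4866,-0.211,0.17,0 0.4866,-0.211,0.066,0
```

```text
t 0.1 [ 0.2286 -0.581   0.2302] [-3.085 -0.585  0.   ] [0.4 0.  0.5] 0.0854
0.4866,-0.211,0.17,0 [37.55, -24.98, 6.07] [-0.09, -0.08, -68.53]
0.4866,-0.211,0.066,0 [37.55, -24.96, 16.47] [-0.09, -0.08, -68.53]
```

Call:
play_rows(motion=[[[0, 10, -6.5, 1, 0, 0, -18], [0, 20, -13, 3, 0, 0, -35], [0, 30, -20, 5, 0, 0, -55], [0, 37.55, -24.98, 6, 0, 0, -68.5], [0, 37.55, -24.98, 6, 0, 0, -68.5], [0, 37.55, -24.98, 6, 0, 0, -68.5], [0, 37.55, -24.98, 6, 0, 0, -68.5], [0, 37.55, -24.98, 6, 0, 0, -68.5], [0, 37.55, -24.98, 6, 0, 0, -68.5], [0, 37.55, -24.98, 6, 0, 0, -68.5], [0, 37.55, -24.98, 6, 0, 0, -68.5]]], newtons=40)

```text
t: 1.48
tool_pos: [0.4861, -0.2125, 0.1711]
tool_rot: [-2.224, -2.218, -0.001]
contact_force: [-0.0, 0.5, -0.3]
opening: 0.0428
```

```bash
python3 rel.py 0.4866,-0.211,0.066,0;python3 - <<'E'
from h import *;from station import ctrl
d=ctrl.get_image("scene");crop(d,110,140,120,90,6,"pics/s1.png")
E
```

```text
t 1.475 [ 0.4861 -0.2125  0.1711] [-2.224e+00 -2.218e+00 -1.000e-03] [-0.   0.5 -0.3] 0.0428
0.4866,-0.211,0.066,0 [0.13, 0.05, 10.51] [-0.01, -0.07, -0.17]
```

View pics/s1.png

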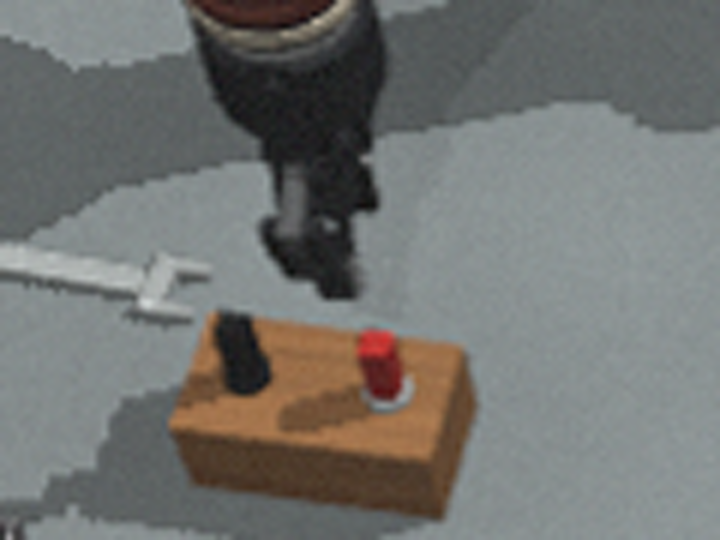

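The open gripper hangs straight above the red grip (crop ≈ (380,350)), with its fingers set apart along x. I'll descend and grip.

Call:
play_rows(motion=[[[0, 0.13, 0.05, 4, 0, 0, 0], [0, 0.13, 0.05, 8, 0, 0, 0], [0, 0.13, 0.05, 10.5, 0, 0, 0], [0, 0.13, 0.05, 10.5, 0, 0, 0], [1, 0.13, 0.05, 10.5, 0, 0, 0], [1, 0.13, 0.05, 10.5, 0, 0, 0], [1, 0.13, 0.05, 10.5, 0, 0, 0], [1, 0.13, 0.05, 10.5, 0, 0, 0], [1, 0.13, 0.05, 10.5, 0, 0, 0], [1, 0.13, 0.05, 10.5, 0, 0, 0]]], newtons=50)

```text
t: 2.78
tool_pos: [0.4878, -0.2119, 0.0681]
tool_rot: [2.223, 2.217, 0.002]
contact_force: [-2.0, -0.5, 6.8]
opening: 0.0147
```

```bash
python3 rel.py 0.4866,-0.211,0.066,0 0.4866,-0.211,0.19,0
```

```text
t 2.775 [ 0.4878 -0.2119  0.0681] [2.223e+00 2.217e+00 2.000e-03] [-2.  -0.5  6.8] 0.0147
0.4866,-0.211,0.066,0 [0.09, -0.12, 0.21] [0.14, 0.05, -0.15]
0.4866,-0.211,0.19,0 [0.08, -0.09, -12.19] [0.14, 0.05, -0.15]
```

Call:
play_rows(motion=[[[1, 0.08, -0.09, -3, 0, 0, 0], [1, 0.08, -0.09, -7, 0, 0, 0], [1, 0.08, -0.09, -12, 0, 0, 0], [1, 0.08, -0.09, -12, 0, 0, 0], [1, 0.08, -0.09, -12, 0, 0, 0]]])

```text
t: 3.4
tool_pos: [0.4862, -0.2106, 0.1872]
tool_rot: [2.223, 2.218, 0.001]
contact_force: [-0.5, 0.4, -1.8]
opening: 0.0154
```

```bash
python3 rel.py 0.5457,0.0527,0.19,-22;python3 - <<'E'
from h import *;from station import ctrl
import pickle
d=ctrl.get_image("scene");crop(d,110,130,120,90,6,"pics/s2.png")
t=ctrl.get_image("top");crop(t,330,190,90,60,7,"pics/t2.png");pickle.dump((d,t),open("pics/2.pkl","wb"))
E
```

```text
t 3.4 [ 0.4862 -0.2106  0.1872] [2.223e+00 2.218e+00 1.000e-03] [-0.5  0.4 -1.8] 0.0154
0.5457,0.0527,0.19,-22 [26.34, 5.89, -0.28] [0.09, -0.01, 21.86]
```

View pics/s2.png

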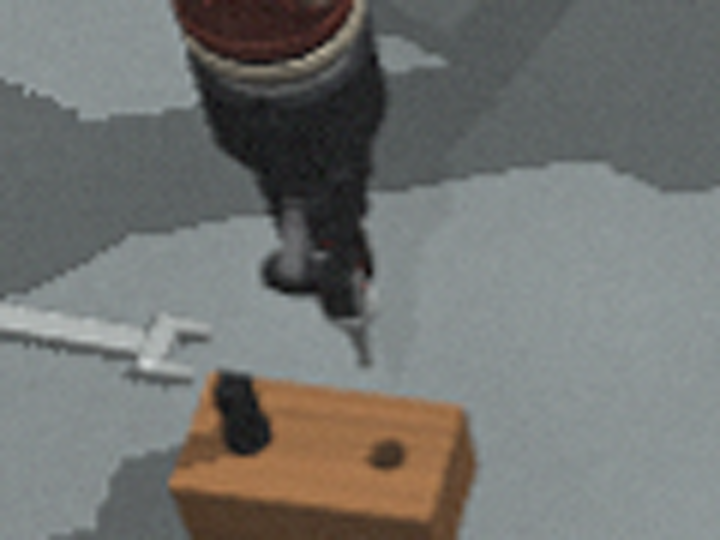

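View pics/t2.png

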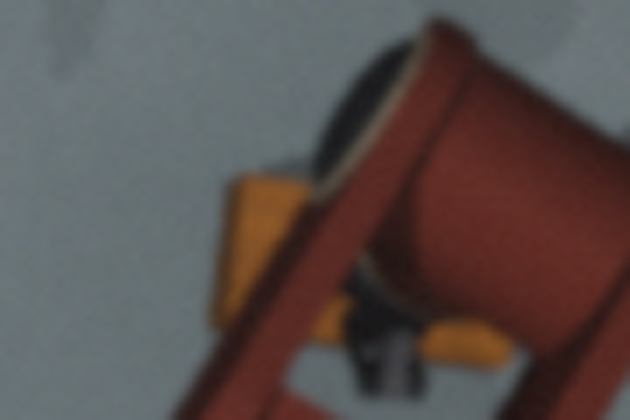

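Call:
play_rows(motion=[[[1, 5, 1, -0.3, 0, 0, 5], [1, 10, 2, -0.3, 0, 0, 10], [1, 16, 3.5, -0.3, 0, 0, 15], [1, 22, 5, -0.3, 0, 0, 20], [1, 26.34, 5.89, -0.3, 0, 0, 21.86], [1, 26.34, 5.89, 2, 0, 0, 21.86], [1, 26.34, 5.89, 4.5, 0, 0, 21.86], [1, 26.34, 5.89, 4.5, 0, 0, 21.86], [1, 26.34, 5.89, 4.5, 0, 0, 21.86]]])

```text
t: 4.62
tool_pos: [0.5449, 0.0529, 0.1408]
tool_rot: [-2.603, -1.755, 0.001]
contact_force: [-0.2, 0.1, -0.4]
opening: 0.0154
```

```bash
python3 rel.py 0.5457,0.0527,0.14,-22;python3 - <<'E'
from h import *;from station import ctrl
import pickle
d=ctrl.get_image("scene");crop(d,220,170,100,75,8,"pics/s3.png")
t=ctrl.get_image("top");crop(t,240,165,80,60,7,"pics/t3.png");pickle.dump((d,t),open("pics/3.pkl","wb"))
E
```

```text
t 4.625 [0.5449 0.0529 0.1408] [-2.603e+00 -1.755e+00  1.000e-03] [-0.2  0.1 -0.4] 0.0154
0.5457,0.0527,0.14,-22 [0.01, 0.08, 0.08] [-0.11, -0.03, -0.02]
```

View pics/s3.png

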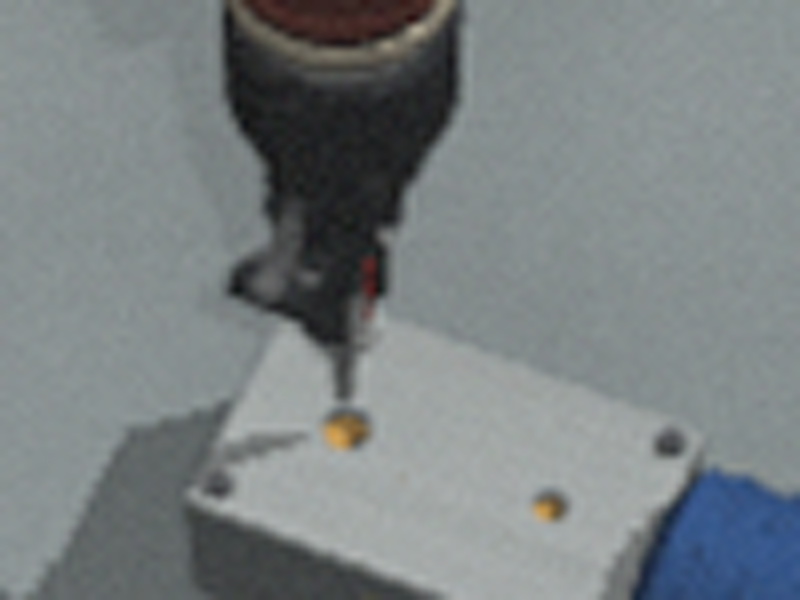

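View pics/t3.png

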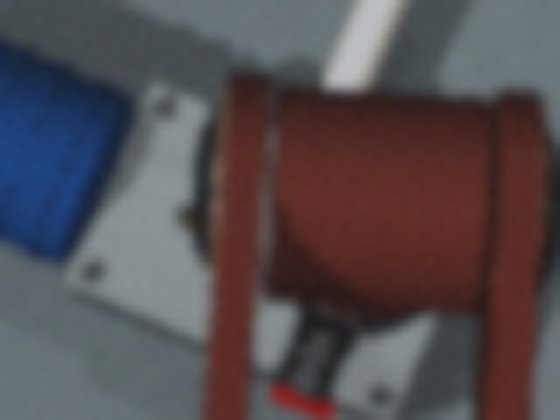

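```bash
python3 - <<'E'
import pickle;from h import *
d,t=pickle.load(open("pics/3.pkl","rb"))
g=lambda U,V:(220+(U+.5)/8-.5,170+(V+.5)/8-.5)
print("tip",onz(d,[g(344,399)],.083),"hole",onz(d,[g(346,430)],.066))
print("pred tip px for TCP xy", [(p-[220,170]+.5)*8 for p in proj(d,[[.5449,.0529,.083],[.5457,.0527,.066]])])
E
python3 - <<'E'
import cv2,pickle
import sys;sys.path.insert(0,'.')
from h import *
d,t=pickle.load(open("pics/3.pkl","rb"));crop(d,250,195,40,30,20,"pics/s3z.png")
E
```

```text
tip [[0.5448564  0.05279761 0.083     ]] hole [[0.54740106 0.05346409 0.066     ]]
pred tip px for TCP xy [array([344.78091898, 399.61200346]), array([344.58379027, 426.42431635])]
```

View pics/s3z.png

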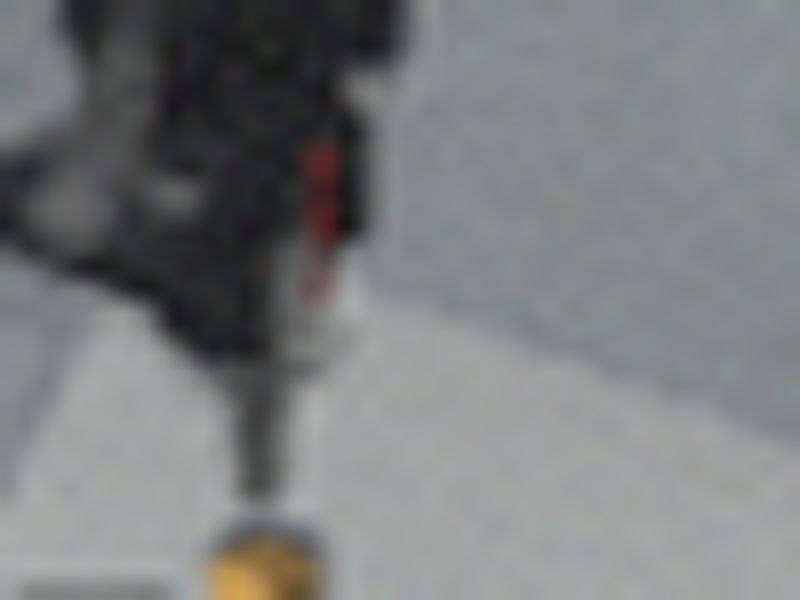

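```bash
python3 - <<'E'
import pickle;from h import *
s=pickle.load(open("pics/scene0.pkl","rb"));t=pickle.load(open("pics/top0.pkl","rb"))
crop(s,257,217,12,12,40,"/tmp/a.png");crop(t,284,200,12,12,40,"/tmp/b.png")
cv2.imwrite("pics/hz.png",np.hstack([cv2.imread("/tmp/a.png"),cv2.imread("/tmp/b.png")])[:, :])
print(t["color"][203:210,286:295].tolist());print()
print(s["color"][220:227,259:268].tolist())
h=np.array([.5459,.0532]);e=np.array([.3746,.9272])
for d,o in((s,(257,217)),(t,(284,200))):
    for y in(-7,0,7): print((proj(d,[[*(h+e*y/1000),.058]])[0]-o+.5)*40)
E
```

```text
[[[128, 137, 138], [124, 131, 134], [113, 120, 122], [109, 111, 107], [120, 116, 103], [130, 124, 110], [132, 132, 125], [131, 137, 137], [131, 139, 141]], [[125, 134, 136], [111, 118, 121], [92, 96, 97], [93, 86, 75], [118, 97, 62], [138, 115, 75], [137, 125, 103], [132, 133, 128], [130, 139, 140]], [[123, 131, 133], [103, 110, 112], [80, 81, 81], [91, 78, 59], [129, 99, 47], [149, 114, 53], [144, 122, 84], [134, 131, 120], [131, 138, 137]], [[123, 132, 132], [101, 108, 108], [81, 79, 75], [98, 81, 54], [135, 101, 43], [154, 117, 53], [149, 125, 85], [134, 131, 119], [131, 138, 137]], [[124, 131, 134], [107, 114, 113], [96, 93, 84], [103, 85, 57], [126, 98, 52], [142, 115, 68], [141, 127, 101], [131, 133, 125], [128, 135, 137]], [[126, 133, 135], [117, 123, 124], [112, 111, 108], [113, 105, 89], [120, 109, 89], [128, 120, 102], [131, 131, 122], [127, 134, 132], [127, 136, 138]], [[127, 135, 136], [125, 134, 135], [122, 128, 127], [122, 126, 123], [122, 124, 120], [125, 130, 128], [125, 132, 132], [128, 135, 136], [129, 136, 139]]]

[[[154, 160, 159], [152, 160, 159], [151, 156, 155]
[... 471 characters left out ...]
128, 103, 61], [127, 105, 62], [116, 99, 72], [130, 133, 125], [151, 161, 159]], [[155, 161, 160], [171, 155, 133], [196, 152, 81], [187, 148, 81], [155, 120, 67], [98, 78, 44], [106, 93, 70], [137, 137, 131], [156, 165, 163]], [[159, 164, 163], [164, 161, 153], [180, 154, 114], [188, 151, 87], [151, 120, 74], [95, 90, 82], [121, 123, 120], [152, 158, 156], [155, 161, 161]], [[157, 164, 165], [161, 165, 163], [163, 163, 156], [165, 160, 148], [154, 151, 144], [144, 149, 151], [155, 161, 162], [154, 161, 160], [153, 158, 157]]]
[162.9385285  279.01179573]
[250.74951728 312.51842209]
[338.7273839  346.08962036]
[316.87584943 284.93323542]
[236.45299765 249.79450265]
[156.04762529 214.6632543 ]
```

View pics/hz.png

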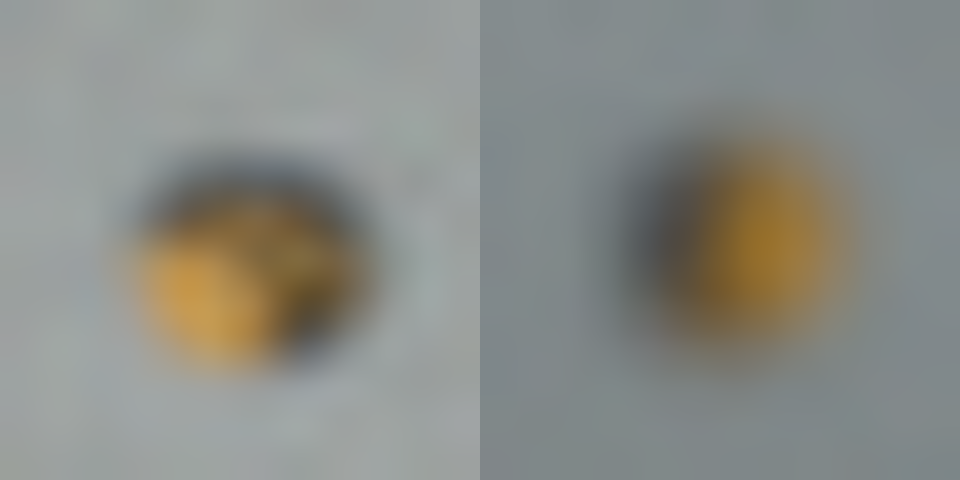

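```bash
python3 rel.py 0.5475,0.0570,0.13,-22 0.5475,0.0570,0.114,-22
```

```text
t 4.725 [0.5457 0.0529 0.1421] [-2.604e+00 -1.756e+00 -2.000e-03] [-0.1 -0.5 -1.6] 0.0153
0.5475,0.0570,0.13,-22 [0.45, 0.01, 1.21] [0.02, -0.08, -0.03]
0.5475,0.0570,0.114,-22 [0.45, 0.01, 2.81] [0.02, -0.08, -0.03]
```

Call:
play_rows(motion=[[[1, 0.45, 0, 0.5, 0, 0, 0], [1, 0.45, 0, 1, 0, 0, 0], [1, 0.45, 0, 1.5, 0, 0, 0], [1, 0.45, 0, 2.0, 0, 0, 0], [1, 0.45, 0, 2.0, 0, 0, 0]]])

```text
t: 5.35
tool_pos: [0.5469, 0.0571, 0.1213]
tool_rot: [-2.604, -1.755, -0.0]
contact_force: [-0.5, -0.6, -1.3]
opening: 0.0153
```

```bash
python3 - <<'E'
from h import *;from station import ctrl
import pickle
for i in range(4):
    d=ctrl.get_image("scene");o=ctrl.get_obs();print(np.round(o["tool_pos"],4),np.round(o["contact_force"],1))
crop(d,250,195,40,30,20,"pics/s4.png")
E
python3 rel.py 0.5475,0.0570,0.114,-22
```

```text
[0.5472 0.057  0.1217] [ 0.8 -0.6 -1.2]
[0.5474 0.057  0.122 ] [-0.2  0.5 -0.8]
[0.5476 0.057  0.1222] [-0.1 -0.3 -0.9]
[0.5476 0.057  0.1223] [-0.2  0.2 -0.3]
t 5.55 [0.5476 0.057  0.1223] [-2.605 -1.756 -0.003] [-0.2  0.2 -0.3] 0.0156
0.5475,0.0570,0.114,-22 [-0.01, -0.01, 0.83] [0.04, -0.09, -0.03]
```

View pics/s4.png

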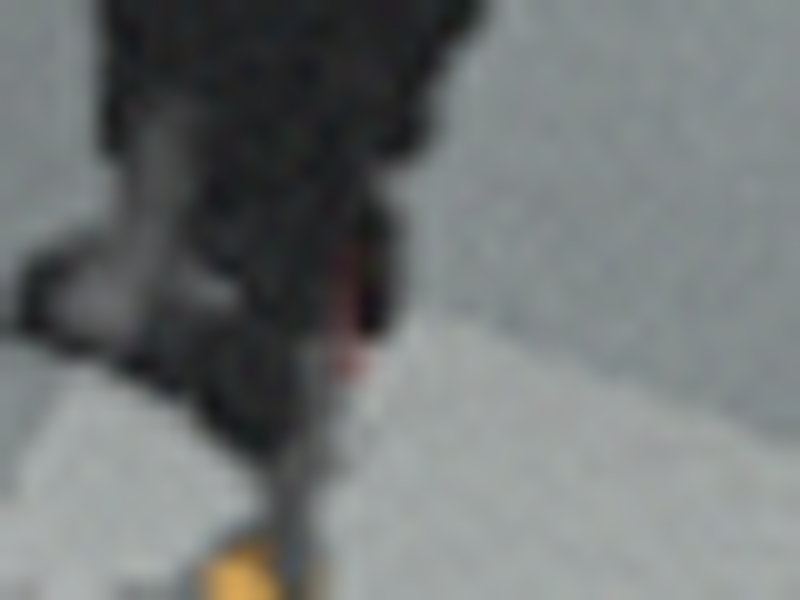

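The tip is in the right-hand (+y) part of the cover hole, with no contact force. I'll keep feeling down slowly.

Call:
play_rows(motion=[[[1, 0, 0, 0.2, 0, 0, 0], [1, 0, 0, 0.4, 0, 0, 0], [1, 0, 0, 0.6, 0, 0, 0], [1, 0, 0, 0.7, 0, 0, 0], [1, 0, 0, 0.8, 0, 0, 0], [1, 0, 0, 0.8, 0, 0, 0]]])

```text
t: 6.3
tool_pos: [0.5476, 0.0571, 0.1143]
tool_rot: [-2.605, -1.756, -0.002]
contact_force: [-0.1, -0.2, -1.3]
opening: 0.0154
```

No contact at strip depth, so the hole is on the +y side. I'll go deeper, then draw towards -y.

Call:
play_rows(motion=[[[1, 0, 0, 0.2, 0, 0, 0], [1, 0, 0, 0.4, 0, 0, 0], [1, -0.05, 0, 0.6, 0, 0, 0], [1, -0.05, 0, 0.7, 0, 0, 0], [1, -0.05, 0, 0.7, 0, 0, 0]]])

```text
t: 6.92
tool_pos: [0.5478, 0.0568, 0.1075]
tool_rot: [-2.605, -1.756, -0.004]
contact_force: [0.6, 1.6, -1.0]
opening: 0.0151
```

Call:
play_rows(motion=[[[1, -0.1, 0, 0.05, 0, 0, 0], [1, -0.2, 0, 0.1, 0, 0, 0], [1, -0.3, 0, 0.1, 0, 0, 0], [1, -0.4, 0, 0.1, 0, 0, 0], [1, -0.45, 0, 0.1, 0, 0, 0], [1, -0.45, 0, 0.1, 0, 0, 0]]])

```text
t: 7.68
tool_pos: [0.5458, 0.0524, 0.1062]
tool_rot: [-2.605, -1.756, -0.003]
contact_force: [0.7, 1.1, -1.1]
opening: 0.015
```

```bash
python3 rel.py 0.5456,0.0524,0.09,-22
```

```text
t 7.675 [0.5458 0.0524 0.1062] [-2.605 -1.756 -0.003] [ 0.7  1.1 -1.1] 0.015
0.5456,0.0524,0.09,-22 [-0.01, -0.02, 1.62] [0.05, -0.1, -0.04]
```

Call:
play_rows(motion=[[[1, 0, 0, 0.25, 0, 0, 0], [1, 0, 0, 0.5, 0, 0, 0], [1, 0, 0, 0.75, 0, 0, 0], [1, 0, 0, 1.0, 0, 0, 0], [1, 0, 0, 1.25, 0, 0, 0], [1, 0, 0, 1.5, 0, 0, 0], [1, 0, 0, 1.5, 0, 0, 0]]])

```text
t: 8.55
tool_pos: [0.5456, 0.0521, 0.0908]
tool_rot: [2.605, 1.756, 0.002]
contact_force: [0.2, -1.9, -1.2]
opening: 0.0153
```

```bash
python3 rel.py 0.5456,0.0524,0.079,-22;python3 - <<'E'
from h import *;from station import ctrl
import pickle
d=ctrl.get_image("scene");crop(d,235,190,80,60,10,"pics/s5.png")
E
```

```text
t 8.55 [0.5456 0.0521 0.0908] [2.605e+00 1.756e+00 2.000e-03] [ 0.2 -1.9 -1.2] 0.0153
0.5456,0.0524,0.079,-22 [0.02, -0.01, 1.18] [0.04, -0.05, -0.03]
```

View pics/s5.png

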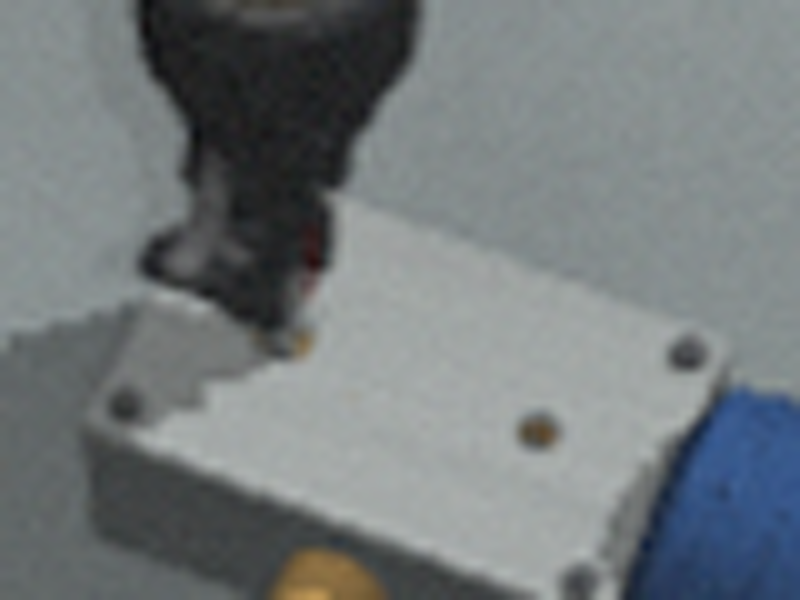

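Call:
play_rows(motion=[[[1, 0.07, 0, 0.1, 0, 0, 0], [1, 0.14, 0, 0.2, 0, 0, 0], [1, 0.14, 0, 0.4, 0, 0, 0], [1, 0.14, 0, 0.6, 0, 0, 0], [1, 0.14, 0, 0.75, 0, 0, 0], [1, 0.14, 0, 0.75, 0, 0, 0]]])

```text
t: 9.35
tool_pos: [0.5463, 0.0535, 0.0833]
tool_rot: [-2.605, -1.756, -0.002]
contact_force: [1.3, -0.3, -1.7]
opening: 0.0149
```

Call:
play_rows(motion=[[[1, 0, 0, 0.15, 0, 0, 0], [1, 0, 0, 0.25, 0, 0, 0], [1, 0, 0, 0.35, 0, 0, 0], [1, 0, 0, 0.4, 0, 0, 0], [1, 0, 0, 0.4, 0, 0, 0]]])

```text
t: 9.98
tool_pos: [0.5463, 0.0535, 0.0793]
tool_rot: [2.605, 1.756, 0.002]
contact_force: [1.1, 0.1, -1.2]
opening: 0.0153
```

Call:
play_rows(motion=[[[1, 0, 0, 0.05, 0, 0, 0], [1, 0, 0, 0.1, 0, 0, 0], [1, 0, 0, 0.15, 0, 0, 0], [1, 0, 0, 0.15, 0, 0, 0]]])

```text
t: 10.48
tool_pos: [0.5464, 0.0535, 0.0791]
tool_rot: [-2.605, -1.756, -0.002]
contact_force: [-3.7, 0.5, 8.0]
opening: 0.0153
```

Call:
play_rows(motion=[[[1, 0, 0, 0, 0, 0, 0], [0.3, 0, 0, 0, 0, 0, 0], [0.1, 0, 0, 0, 0, 0, 0], [0.1, 0, 0, 0, 0, 0, 0], [0.1, 0, 0, 0, 0, 0, 0], [0.1, 0, 0, -2, 0, 0, 0], [0.1, 0, 0, -6, 0, 0, 0], [0.1, -4, 0, -11, 0, 0, 0], [0.1, -10, 0, -12, 0, 0, 0], [0.1, -10, 0, -12, 0, 0, 0]]])

```text
t: 11.72
tool_pos: [0.5093, -0.0423, 0.2029]
tool_rot: [2.605, 1.747, 0.007]
contact_force: [-0.1, 0.3, 0.4]
opening: 0.0387
```

```bash
python3 - <<'E'
from h import *;from station import ctrl
import pickle
d=ctrl.get_image("scene");crop(d,235,190,80,60,10,"pics/s6.png")
t=ctrl.get_image("top");crop(t,240,165,80,60,10,"pics/t6.png")
crop(d,125,170,80,60,10,"pics/sb6.png");crop(t,345,200,80,60,10,"pics/tb6.png")
pickle.dump((d,t),open("pics/6.pkl","wb"))
E
```

```text
(no output)
```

View pics/s6.png

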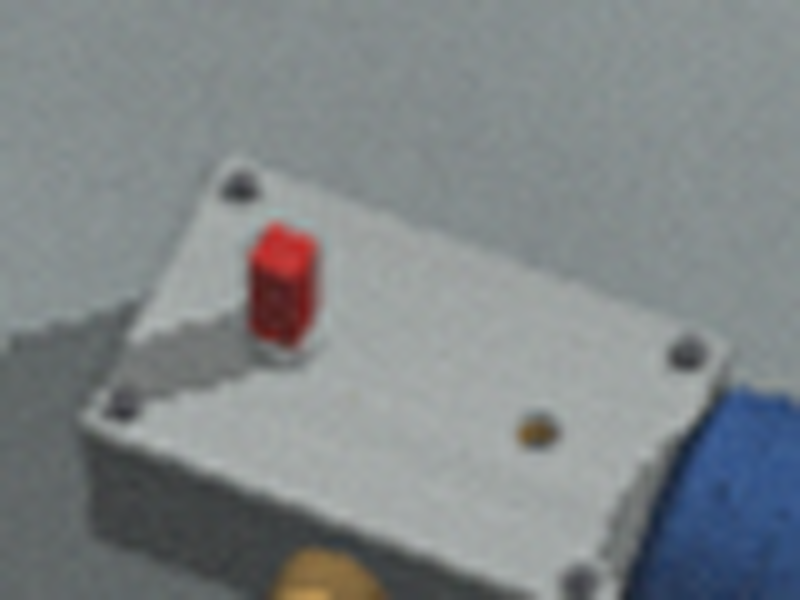

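View pics/t6.png

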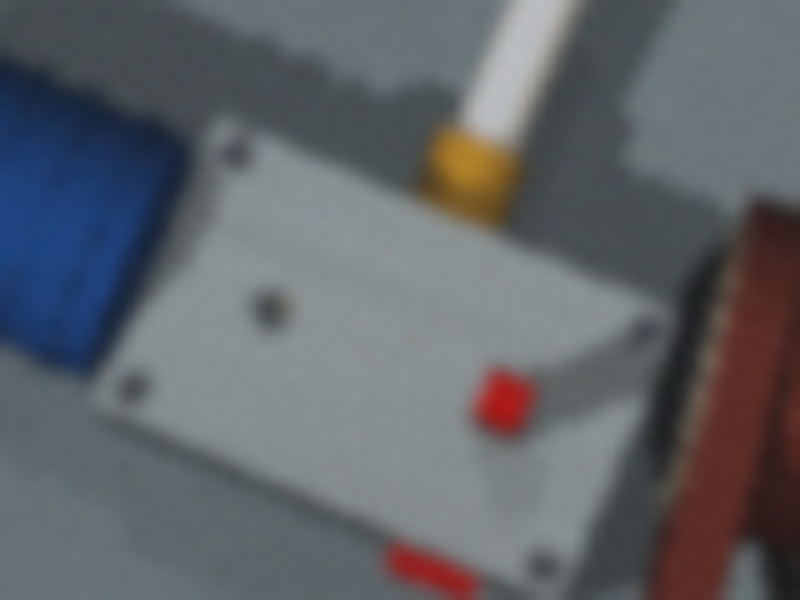

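View pics/sb6.png

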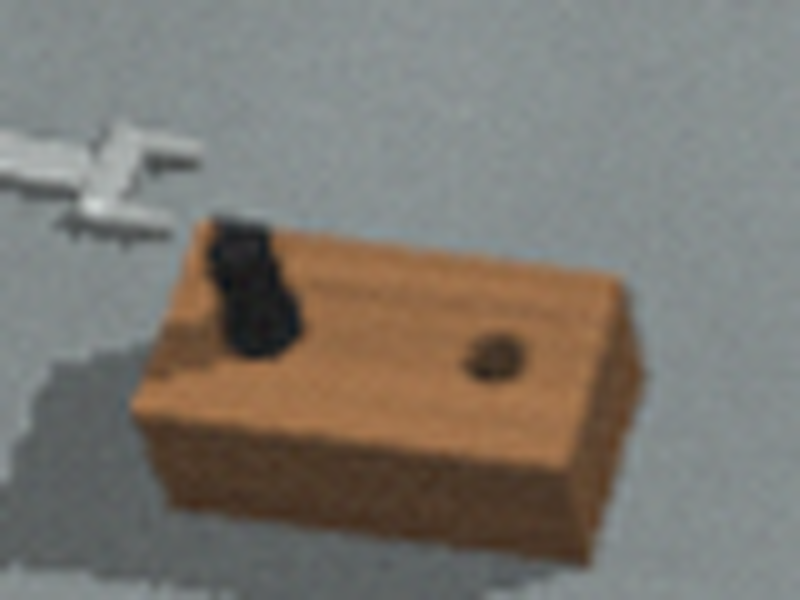

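View pics/tb6.png

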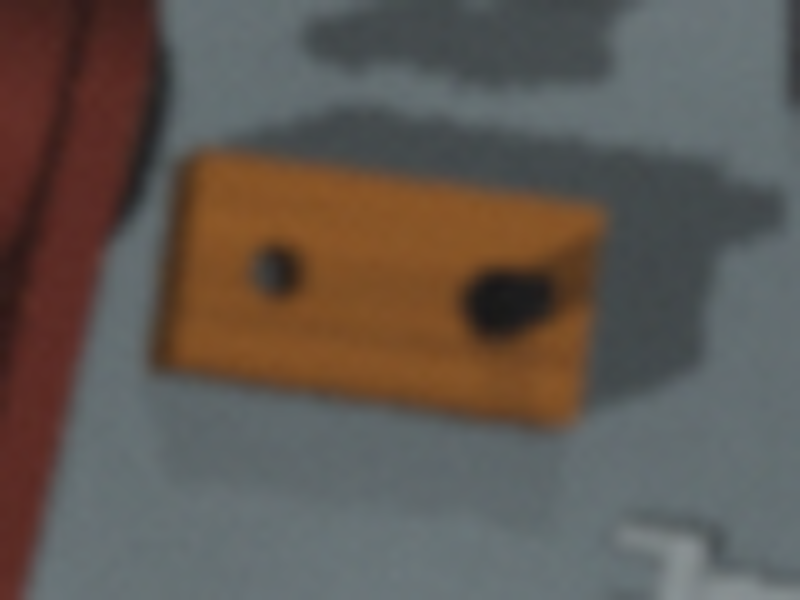

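The pin stands upright with its collar on the cover (scene crop (284,290)). The bolt hole is now dark from above (top crop (270,310)), so the strip is in line. Next I'll measure the bolt's top.

```bash
python3 - <<'E'
import pickle;from h import *
d,t=pickle.load(open("pics/6.pkl","rb"))
a=[]
for im,x,y in((d,142,188),(t,388,222)):
    c=np.clip(im["color"][y:y+20,x:x+20,::-1].astype(float)*3.0,0,255).astype(np.uint8)
    a.append(cv2.resize(c,None,fx=20,fy=20,interpolation=cv2.INTER_CUBIC))
cv2.imwrite("pics/bz.png",np.hstack(a))
# triangulate drift top in place for check: project expected
f=lambda x,y,U,V,k:(x+(U+.5)/k-.5,y+(V+.5)/k-.5)
print("drift top tri",tri([(d,f(235,190,284,247,10)),(t,f(240,165,504,403,10))]))
E
```

```text
drift top tri (array([0.5440018 , 0.05348369, 0.10930597]), [[-0.22, -0.01], [-0.2, -0.0]])
```

View pics/bz.png

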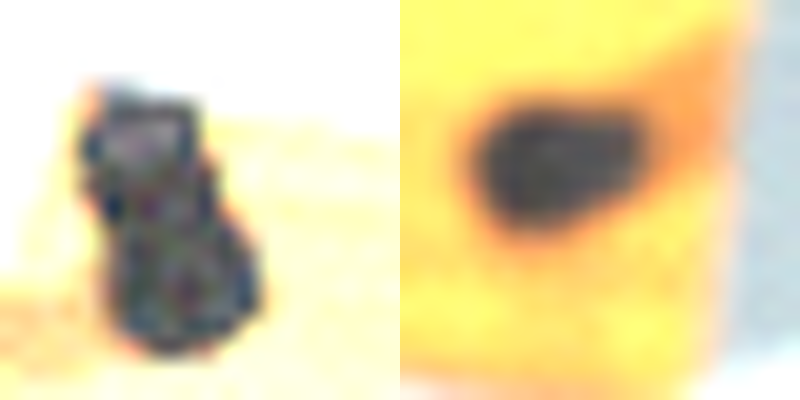

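```bash
python3 - <<'E'
import pickle;from h import *
d,t=pickle.load(open("pics/6.pkl","rb"))
g=lambda x,y,U,V:(x+(U+.5)/20-.5,y+(V+.5)/20-.5)
print("scene top@.1",onz(d,[g(142,188,139,130)],.1),"top top@.1",onz(t,[g(388,222,196,150)],.1))
print("top collar@.06",onz(t,[g(388,222,151,158)],.0595),"scene collar@.058", onz(d,[g(142,188,185,293)],.058))
print(tri([(d,g(142,188,139,130)),(t,g(388,222,196,150))]))
W=onz(d,[g(142,188,*p) for p in((100,96),(197,102),(188,163),(82,158))],.1);print(np.round(W*1e3,1).tolist())
for i in range(4):
    e=W[(i+1)%4]-W[i];print(np.degrees(np.arctan2(e[1],e[0])),np.linalg.norm(e))
E
python3 rel.py 0.4795,-0.281,0.18,-2
```

```text
scene top@.1 [[ 0.48054681 -0.28034616  0.1       ]] top top@.1 [[ 0.47948848 -0.28256678  0.1       ]]
top collar@.06 [[ 0.4801894  -0.28469146  0.0595    ]] scene collar@.058 [[ 0.48078403 -0.2817922   0.058     ]]
(array([ 0.47945143, -0.28187487,  0.09847771]), [[-0.36, -0.03], [-0.34, 0.03]])
[[474.8, -286.9, 100.0], [475.3, -272.8, 100.0], [486.1, -272.4, 100.0], [485.8, -287.7, 100.0]]
87.8561884085941 0.014128483603622668
2.22477429116168 0.010758169354123
-91.13125449734605 0.015325944291719955
175.90019679475714 0.011004157944839341
t 11.825 [ 0.5091 -0.0397  0.2005] [2.605 1.754 0.005] [-0.2  0.4  0.5] 0.038
0.4795,-0.281,0.18,-2 [-23.47, 6.34, 2.02] [0.17, -0.07, -20.11]
```

```bash
python3 rel.py 0.480,-0.2813,0.18,0 0.480,-0.2813,0.067,0
```

```text
t 11.825 [ 0.5091 -0.0397  0.2005] [2.605 1.754 0.005] [-0.2  0.4  0.5] 0.038
0.480,-0.2813,0.18,0 [-23.48, 6.39, 2.02] [0.17, -0.07, -22.11]
0.480,-0.2813,0.067,0 [-23.5, 6.36, 13.32] [0.17, -0.07, -22.11]
```

Call:
play_rows(motion=[[[0.1, -5, 1.3, 0, 0.1, 0, -6], [0.1, -10, 2.7, 0.5, 0.1, 0, -12], [0.1, -16, 4.3, 1, 0.17, 0, -18], [0.1, -21, 5.7, 1.5, 0.17, 0, -22], [0.1, -23.48, 6.39, 2, 0.17, -0.07, -22.1], [0.1, -23.48, 6.39, 2, 0.17, -0.07, -22.1], [0.1, -23.48, 6.39, 2, 0.17, -0.07, -22.1]]])

```text
t: 12.7
tool_pos: [0.4805, -0.2799, 0.18]
tool_rot: [-2.219, -2.222, -0.001]
contact_force: [0.2, -0.5, -0.3]
opening: 0.0384
```

```bash
python3 rel.py 0.480,-0.2813,0.067,0
```

```text
t 12.7 [ 0.4805 -0.2799  0.18  ] [-2.219e+00 -2.222e+00 -1.000e-03] [ 0.2 -0.5 -0.3] 0.0384
0.480,-0.2813,0.067,0 [-0.15, -0.04, 11.3] [-0.03, -0.06, 0.08]
```

Call:
play_rows(motion=[[[0.1, -0.15, -0.04, 4, 0, 0, 0], [0.1, -0.15, -0.04, 8, 0, 0, 0], [0.1, -0.15, -0.04, 11.2, 0, 0, 0], [0.1, -0.15, -0.04, 11.2, 0, 0, 0], [0.1, -0.15, -0.04, 11.2, 0, 0, 0], [1, -0.15, -0.04, 11.2, 0, 0, 0], [1, -0.15, -0.04, 11.2, 0, 0, 0], [1, -0.15, -0.04, 11.2, 0, 0, 0], [1, -0.15, -0.04, 11.2, 0, 0, 0], [1, -0.15, -0.04, 11.2, 0, 0, 0], [1, -0.15, -0.04, 11.2, 0, 0, 0]]], newtons=50)

```text
t: 14.08
tool_pos: [0.4813, -0.282, 0.0703]
tool_rot: [2.219, 2.221, 0.002]
contact_force: [-0.6, 1.6, 5.6]
opening: 0.015
```

```bash
python3 rel.py 0.480,-0.281,0.2,0
```

```text
t 14.075 [ 0.4813 -0.282   0.0703] [2.219e+00 2.221e+00 2.000e-03] [-0.6  1.6  5.6] 0.015
0.480,-0.281,0.2,0 [0.09, -0.1, -12.97] [0.15, 0.03, 0.07]
```

Call:
play_rows(motion=[[[1, 0, 0, -3, 0, 0, 0], [1, 0.09, -0.1, -8, 0, 0, 0], [1, 0.09, -0.1, -13, 0, 0, 0], [1, 0.09, -0.1, -13, 0, 0, 0]]])

```text
t: 14.58
tool_pos: [0.4824, -0.283, 0.2065]
tool_rot: [2.211, 2.213, 0.004]
contact_force: [0.1, -0.5, -1.3]
opening: 0.0152
```

```bash
python3 rel.py 0.576,0.1275,0.2,-22 0.576,0.1275,0.15,-22
```

```text
t 14.575 [ 0.4824 -0.283   0.2065] [2.211 2.213 0.004] [ 0.1 -0.5 -1.3] 0.0152
0.576,0.1275,0.2,-22 [41.05, 9.4, 0.46] [0.71, 0.29, 22.06]
0.576,0.1275,0.15,-22 [41.08, 9.34, 5.46] [0.71, 0.29, 22.06]
```

Call:
play_rows(motion=[[[1, 5, 1.2, 0, 0.2, 0, 3], [1, 10, 2.4, 0, 0.4, 0.1, 8], [1, 16, 3.7, 0, 0.7, 0.3, 13], [1, 22, 5, 0.2, 0.7, 0.3, 18], [1, 28, 6.5, 0.3, 0.7, 0.3, 22], [1, 34, 7.8, 0.4, 0.7, 0.3, 22], [1, 39, 9, 0.4, 0.7, 0.3, 22.06], [1, 41.05, 9.4, 0.46, 0.7, 0.3, 22.06], [1, 41.05, 9.4, 2, 0.7, 0.3, 22.06], [1, 41.05, 9.4, 4.5, 0.7, 0.3, 22.06], [1, 41.08, 9.34, 5.4, 0.7, 0.3, 22.06], [1, 41.08, 9.34, 5.4, 0.7, 0.3, 22.06], [1, 41.08, 9.34, 5.4, 0.7, 0.3, 22.06]]])

```text
t: 16.2
tool_pos: [0.5765, 0.1269, 0.1514]
tool_rot: [2.605, 1.755, 0.002]
contact_force: [0.2, -0.2, -0.6]
opening: 0.015
```

```bash
python3 - <<'E'
from h import *;from station import ctrl
import pickle
d=ctrl.get_image("scene");d=ctrl.get_image("scene");crop(d,265,190,50,40,16,"pics/s7.png");pickle.dump(d,open("pics/7.pkl","wb"))
o=ctrl.get_obs()["tool_pos"]
for P in([*o[:2],o[2]-.0603],[.576,.1275,.066]): print((proj(d,[P])[0]-[265,190]+.5)*16)
E
python3 rel.py 0.576,0.1275,0.15,-22
```

```text
[383.96010427 619.77793849]
[380.68042629 690.02739587]
t 16.3 [0.5767 0.1273 0.1518] [2.604 1.756 0.003] [ 0.2 -0.8 -1.3] 0.0153
0.576,0.1275,0.15,-22 [-0.0, -0.08, 0.18] [0.11, -0.07, -0.02]
```

View pics/s7.png

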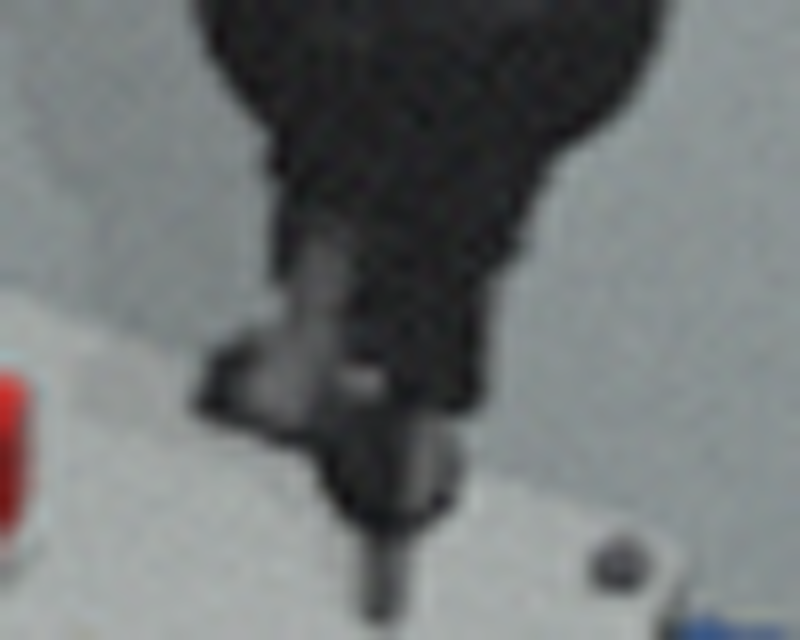

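```bash
python3 - <<'E'
from h import *
import pickle
d=pickle.load(open("pics/7.pkl","rb"));crop(d,275,215,28,28,24,"pics/s7b.png")
for P in([.5767,.1273,.0915],[.576,.1275,.066],[.57,.1275,.066],[.582,.1275,.066],[.576,.1215,.066],[.576,.1335,.066]): print((proj(d,[P])[0]-[275,215]+.5)*24)
E
```

```text
[336.32759441 329.56768363]
[331.02063944 435.04109381]
[331.7813486 391.7129552]
[330.25671457 478.56340219]
[280.6385308  433.50334976]
[381.40380444 436.57935108]
```

View pics/s7b.png

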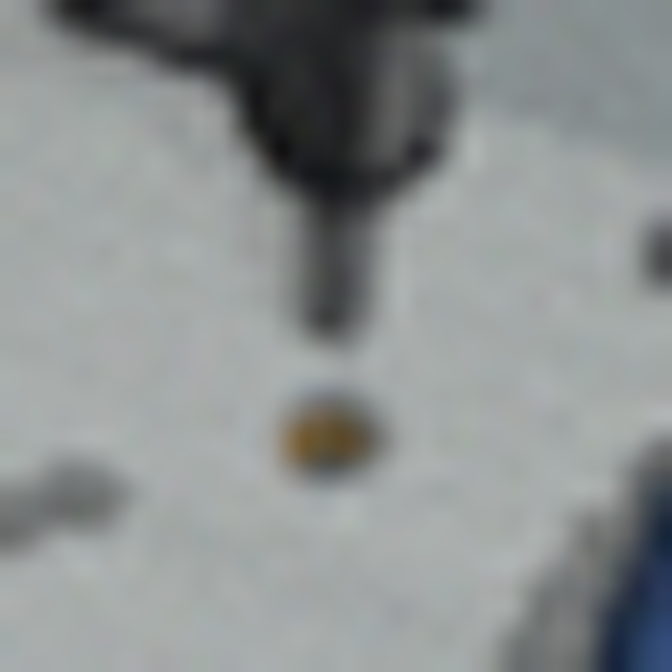

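```bash
python3 rel.py 0.5764,0.1279,0.131,-22 0.5764,0.1279,0.117,-22
```

```text
t 16.3 [0.5767 0.1273 0.1518] [2.604 1.756 0.003] [ 0.2 -0.8 -1.3] 0.0153
0.5764,0.1279,0.131,-22 [0.05, -0.06, 2.08] [0.11, -0.07, -0.02]
0.5764,0.1279,0.117,-22 [0.04, -0.06, 3.48] [0.11, -0.07, -0.02]
```

Call:
play_rows(motion=[[[1, 0.05, -0.06, 1, 0.1, 0, 0], [1, 0.05, -0.06, 1.6, 0.1, 0, 0], [1, 0.05, -0.06, 2.0, 0.1, 0, 0], [1, 0.05, -0.06, 2.3, 0.1, 0, 0], [1, 0.05, -0.06, 2.6, 0.1, 0, 0], [1, 0.05, -0.06, 2.8, 0.1, 0, 0], [1, 0.05, -0.06, 2.8, 0.1, 0, 0]]])

```text
t: 17.18
tool_pos: [0.5763, 0.128, 0.1237]
tool_rot: [-2.604, -1.756, -0.001]
contact_force: [-0.1, 0.5, -1.7]
opening: 0.0152
```

```bash
python3 - <<'E'
from h import *;from station import ctrl
d=ctrl.get_image("scene");crop(d,265,205,38,30,20,"pics/s8.png")
E
python3 rel.py 0.5764,0.1279,0.117,-22
```

```text
t 17.225 [0.5765 0.1279 0.1239] [-2.605e+00 -1.756e+00 -2.000e-03] [-0.2  0.2 -0.7] 0.0154
0.5764,0.1279,0.117,-22 [-0.01, -0.0, 0.69] [0.02, -0.07, -0.03]
```

View pics/s8.png

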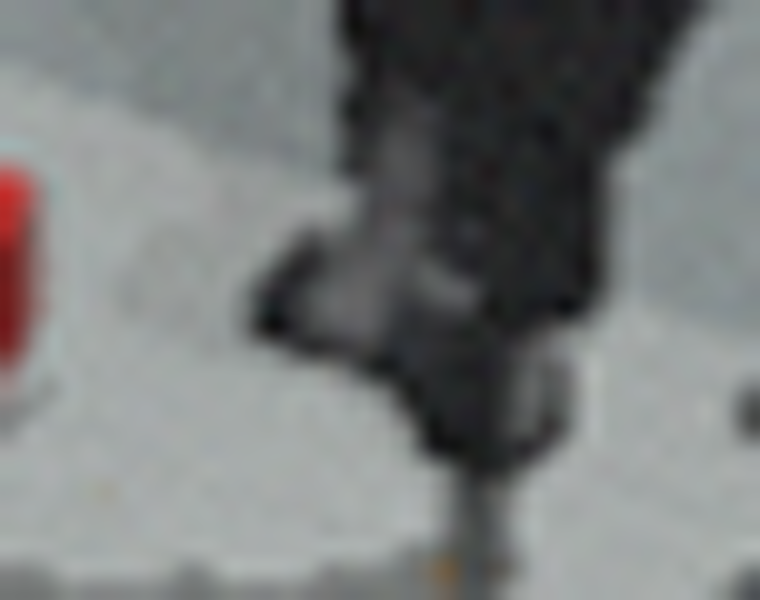

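Call:
play_rows(motion=[[[1, 0, 0, 0.15, 0, 0, 0], [1, 0, 0, 0.3, 0, 0, 0], [1, 0, 0, 0.4, 0, 0, 0], [1, 0, 0, 0.4, 0, 0, 0]]])

```text
t: 17.73
tool_pos: [0.5763, 0.1279, 0.1197]
tool_rot: [-2.604, -1.756, -0.001]
contact_force: [-0.2, 0.8, -1.2]
opening: 0.0154
```

Call:
play_rows(motion=[[[1, 0, 0, 0.12, 0, 0, 0], [1, 0, 0, 0.24, 0, 0, 0], [1, 0, 0, 0.36, 0, 0, 0], [1, 0, 0, 0.48, 0, 0, 0], [1, 0, 0, 0.48, 0, 0, 0]]])

```text
t: 18.35
tool_pos: [0.5762, 0.1279, 0.1147]
tool_rot: [-2.604, -1.756, -0.001]
contact_force: [-0.4, -0.7, -1.4]
opening: 0.0151
```

Call:
play_rows(motion=[[[1, 0, 0, 0.15, 0, 0, 0], [1, 0, 0, 0.3, 0, 0, 0], [1, 0, 0, 0.45, 0, 0, 0], [1, 0, 0, 0.6, 0, 0, 0], [1, 0, 0, 0.8, 0, 0, 0], [1, 0, 0, 1, 0, 0, 0], [1, 0, 0, 1, 0, 0, 0]]])

```text
t: 19.23
tool_pos: [0.5762, 0.1279, 0.1044]
tool_rot: [-2.604, -1.756, -0.001]
contact_force: [0.8, 0.7, -1.7]
opening: 0.0153
```

Call:
play_rows(motion=[[[1, 0, 0, 0.3, 0, 0, 0], [1, 0, 0, 0.6, 0, 0, 0], [1, 0, 0, 0.9, 0, 0, 0], [1, 0, 0, 1.2, 0, 0, 0], [1, 0, 0, 1.5, 0, 0, 0], [1, 0, 0, 1.8, 0, 0, 0], [1, 0, 0, 1.9, 0, 0, 0], [1, 0, 0, 2.0, 0, 0, 0], [1, 0, 0, 2.0, 0, 0, 0]]])

```text
t: 20.35
tool_pos: [0.5761, 0.128, 0.0844]
tool_rot: [-2.604, -1.756, -0.001]
contact_force: [0.1, 1.2, -0.3]
opening: 0.0151
```

Call:
play_rows(motion=[[[1, 0, 0, 0.1, 0, 0, 0], [1, 0, 0, 0.2, 0, 0, 0], [1, 0, 0, 0.27, 0, 0, 0], [1, 0, 0, 0.33, 0, 0, 0], [1, 0, 0, 0.33, 0, 0, 0]]])

```text
t: 20.98
tool_pos: [0.5762, 0.128, 0.0813]
tool_rot: [-2.604, -1.756, -0.001]
contact_force: [-1.0, -0.4, 0.4]
opening: 0.0154
```

Call:
play_rows(motion=[[[1, 0, 0, 0.06, 0, 0, 0], [1, 0, 0, 0.12, 0, 0, 0], [1, 0, 0, 0.16, 0, 0, 0], [1, 0, 0, 0.16, 0, 0, 0]]])

```text
t: 21.48
tool_pos: [0.5762, 0.128, 0.0813]
tool_rot: [-2.604, -1.756, 0.0]
contact_force: [-4.9, -1.2, 7.9]
opening: 0.0149
```

The collar seated at 8 N, at the expected height. Releasing.

Call:
play_rows(motion=[[[1, 0, 0, 0, 0, 0, 0], [0.3, 0, 0, 0, 0, 0, 0], [0.1, 0, 0, 0, 0, 0, 0], [0.1, 0, 0, 0, 0, 0, 0], [0.1, 0, 0, 0, 0, 0, 0], [0.1, 0, 0, -2, 0, 0, 0], [0.1, 0, 0, -6, 0, 0, 0], [0.1, 0, 0, -12, 0, 0, 0], [0.1, -6, 0, -15, 0, 0, 0], [0.1, -12, 0, -16, 0, 0, 0], [0.1, -18, 0, -16, 0, 0, 0], [0.1, -20, 0, -16, 0, 0, 0], [0.1, -20, 0, -16, 0, 0, 0]]])

```text
t: 23.1
tool_pos: [0.5013, -0.0587, 0.243]
tool_rot: [2.607, 1.752, 0.003]
contact_force: [-0.1, 0.7, -0.6]
opening: 0.0384
```

```bash
python3 - <<'E'
from h import *;from station import ctrl
d=ctrl.get_image("scene");crop(d,235,190,80,60,10,"pics/s9.png")
t=ctrl.get_image("top");crop(t,240,165,80,60,10,"pics/t9.png");cv2.imwrite("pics/full9.png",d["color"][:,:,::-1])
o=ctrl.get_obs();print(o["t"],o["contact_force"],o["tool_pos"])
f=lambda x,y,U,V,k:(x+(U+.5)/k-.5,y+(V+.5)/k-.5)
for P in([.5464,.0535,.111],[.5462,.0535,.066],[.5762,.128,.111],[.5762,.128,.066]): print((proj(d,[P])[0]-[235,190]+.5)*10,(proj(t,[P])[0]-[240,165]+.5)*10)
E
```

```text
23.2 [0.74301952 0.57454961 0.15390871] [ 0.50173038 -0.05720007  0.24231145]
[281.92867555 251.36209528] [502.79355035 395.24493888]
[283.42461318 334.58780134] [498.87184908 409.19322685]
[544.99206332 349.72387649] [264.89054088 292.29201976]
[539.66420588 431.92370013] [267.30050701 308.3283211 ]
```

View pics/s9.png

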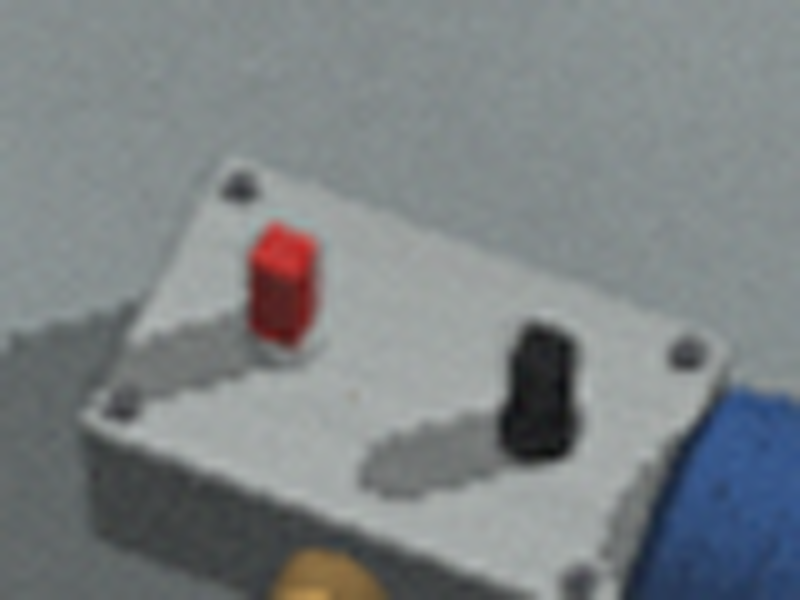

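View pics/t9.png

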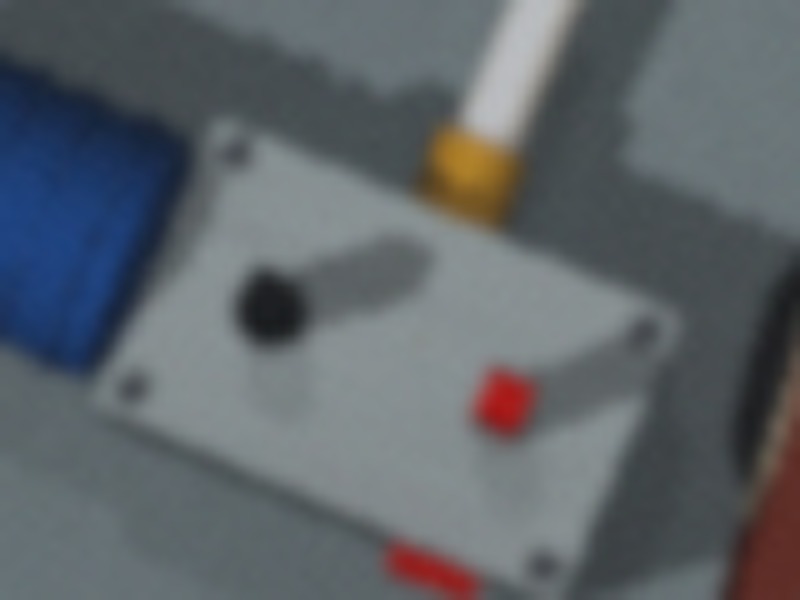

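View pics/full9.png

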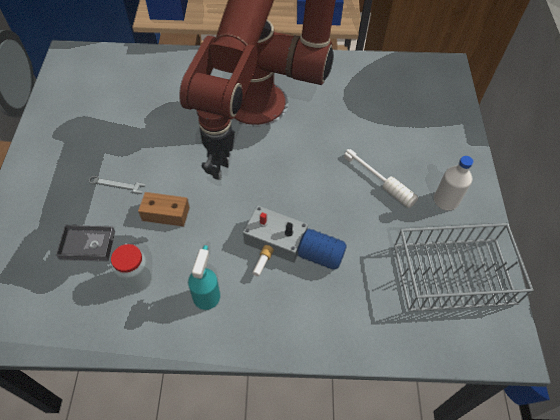

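Both pins stand upright with their collars on the cover: red at scene crop (284,290), black at (540,400). Their tops are where a fully home pin should be. The gripper is clear of everything and the other things look undisturbed, so I'm handing in.

```bash
python3 - <<'E'
from station import ctrl
print(ctrl.finish_job())
E
```

```text
the job is handed in; nothing more can be done
None
```

The drift pin and the bolt are both fully home in the pump cover, and I handed the job in at about 23 s of the 58 s allowed.

- **Drift pin:** Feeling gently, I found the strip's hole on the +y side, towards the blue barrel. I drew the strip into line with about 2 N and pushed the pin down until its collar met the cover at about 8 N. I released it there and it stayed upright.
- **Bolt:** Seen from above, the bolt hole was clear once the pin was in. The bolt slid through the cover and strip without resistance until its collar met the cover, also at about 8 N.
- **Last checks:** The pictures show both grips upright with their collars on the cover. The tops are within about 2 mm of where a fully home pin should be, which is as good as the calibration. The gripper was clear and reading no force, and the other things on the shelf looked unmoved.
- **Disagreements:** The two cameras differed by 1–3 mm on the holder and pins, within what the calibration explains. The pin's sideways force reversed to about 2 N as the strip passed centre, so I shifted the pin back about 1.4 mm before seating it. No check failed.

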